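Open the scraps bin by the catch hidden in its rim

ROBOT

A 7-joint arm with a two-finger parallel gripper is mounted at the origin on a cart in front of the work surface, level with it; the furniture and walls round the work are solid. World frame = base frame: x ahead of the robot, y to its left, z up, the work surface at z = 0. Lengths are in m, angles in rad, forces in N, time in s.
With the tool pointing down it reaches from about 0.4 to 0.75 m from the base axis. Payload 19.5 kg.
Tool frame: the origin (TCP) lies on the centre line of the jaws, within the pads' length; the fingertips stand bot.tip_extent ahead of it and the grasp point (between the pads) lies 3 mm ahead of it (bot.tip_extent is the distance from the TCP to the fingertips, in m); z points along the fingers, y is the line along which they close (so a half turn about z gives the same grasp; the last joint's range is limited). The gripper opens to 85 mm and grips with 20 to 120 N. Pads are 22 mm wide; open, the fingers measure 114 mm over their backs; the gripper's body (76 mm by 85 mm) begins 54 mm behind the grasp point. The pads swing forward as they close: fully open they stand 13 mm farther back than shut.
Start: joints at [-1.334, 0.707, -0.028, 1.485, 0.022, 0.951, -0.075], TCP at [0.158, 0.553, 0.227] pointing down, gripper open.
Joint ranges: [-2.71, 2.71], [-0.32, 2.16], [-1.57, 1.52], [0, 2.45], [-1.46, 4.6], [0, 2.02], [-2.83, 2.83]. Speed limits (rad/s): [1.89, 1.89, 2.57, 2.57, 3.01, 3.01, 3.01].

INTERFACE

Orientations are given as a unit quaternion [x, y, z, w].
In Python, from cell import bot gives the robot as it stands. The module is installed in compiled form; this text tells all that it offers.
- The arm moves only by the shell command python3 -m crank 'ROWS' [FORCE]. ROWS is JSON, a list of rows, each a list of 5 numbers: the finger opening in mm, from 0 to 85.4, then the shift along the tool's x, y, z in mm, then the turn about the tool's z in rad. A call has exactly 10 rows; each row is the pose to reach, as a shift and turn from the pose commanded when the call began, along the tool's axes at that moment; what a row does not reach only later rows make up. A row lasts 1/10 s, in which the tool goes at most 50 mm and 8.59 degrees, less where a joint would pass 70% of its speed; a pose out of reach is approached as far as the arm can. A call with a gripper value outside its range is refused whole. The fingers move at their own pace and stop on an object; FORCE is the grip in N (left out, the last holds). Time passes only in rows, so rows that repeat a pose let the fingers close, or fill a call up. It gives the time, the measured TCP pose, the force, the opening and the grip force at its end, in the units of the state.
- bot.get_obs(): the state, without advancing time (a new reading comes with each control period).
- bot.read_camera(name): name is "side" or "top"; returns a dict with "image" (384x512x3 uint8, red, green, blue), "fov_y" (degrees; the focal length in pixels is half the picture's height over the tangent of half this angle, whatever the lens; pixels are square), "cx", "cy" (the principal point, pixels), "rvec" (rotation vector, rad) and "tvec" (3), from world to camera coordinates, as OpenCV has them. Camera axes: x right, y down, z forward; pixel columns grow to the right and rows downward; lengths in m; the calibration is good to about 2 mm. A picture is of the moment at which its call begins. There is no depth.
- bot.finish_job(): hands the job in; it is judged then, once.
Trained networks look in a picture, given as the dict that the camera call returned (one of the last four; its "shot" number tells which), for a name from the list of things; names that differ only in an ending like _2 or _b are one class to them, and where a whole thing is asked for, a point or a joint stands for the part that bears it (a point fixed in the world has none). Each returns a list of dicts, best first, with "score" (0 to 1); they miss things now and then, are a little off and sometimes report something else, mostly with a low value. They report only what shows in the picture. A call takes as long as a camera call.
- bot.boxes_of(thing, picture): "point" ([row, column] in pixels, amid what is visible of it).
The state is a dict: "time_s": time; "joints": joint angles; "joint_vel": joint speeds; "tau": joint torques, N m; "tool_pos": TCP position; "tcp_rot": TCP orientation; "ft_force": force on the tool from outside, world axes, zero at the start; "ft_torque": the same for the moment, N m; "gripper_width": opening from 0.0 (shut) to 1.0 (fully open); "finger_force": force on a finger pad.
Only numpy, scipy, OpenCV 4.12 (cv2) and the standard library are available. Lean on these libraries where they do the work, as an engineer would, in place of code of your own. Each camera call takes 0.05 s, during which the arm holds its last target. There are 200 camera calls.

TASK

Open the round scraps bin on the bench. Its flap is held by a push catch in a thumb notch somewhere along the robot's side of the black rim, black in black, and the rim goes on any way round, so find the notch by running a fingertip along the rim; press the catch in there so that the flap pops up, then push the flap all the way back until it leans on its stop, and leave it open. Work with the fingertips only: grasp and lift nothing, leave the bin standing in its place and do not disturb the garlic, the peeler or the bowl.

Things in the scene. Friction and masses are not known exactly. Their poses are not given: they have to be found in the camera images.
- scrap_bin: Round steel scraps bin, loose on the bench on a rubber foot, 5 kg with all its parts. Origin: centre of its underside, z up; its x and y axes say nothing about the notch. Steel drum 188 mm in diameter; on it a black rim, the widest part, and flush in the rim the round steel flap, 149 mm in diameter, top 120 mm above the origin.
- rim_top (a point): Point on the bin's axis at the height of the rim's top edge. The black plastic rim is 204 mm in diameter with upright, smooth sides that reach from this height to 42 mm below it. It turns on the drum only under more than 20 N at its edge. The axes of this point say nothing about the notch.
- feel_level (a point): Point on the bin's axis, 22 mm under the rim's top: a good height for the fingertip's end. The rim has one notch, 53 mm wide, open to the outside and the top, floor 15 mm under this point. It lies within 0.85 rad either side of the direction from here towards -x of the world (robot side), different each time, not given; black in black.
- catch (a joint): Travel of the black catch paddle (42 mm wide) that stands in the notch, its face 92 mm from the bin's axis, 10 mm behind the rim's surface. 0 m at rest, 0.007 fully pressed, moving straight towards the bin's axis against a spring of 2.4 N at first, 6.6 N at the end; springs back when let go. From about 0.004 the flap is free; nothing else frees it.
- flap (a joint): Opening of the flap, rad: 0 shut, 1.57 upright, 1.85 leaning on its stop. Hinge opposite the notch, 74 mm beyond the bin's axis, 5 mm under the rim's top, square to the line notch to axis; so the edge at the notch rises. Freed, a weak spring lifts it to about 0.95 (less if something is over it); then about 0.5 N moves it and friction keeps it where left.
- garlic: Garlic bulb, 56 mm wide and high, loose, left of the bin; origin at the centre of its underside. Leave it alone.
- garlic_2: Second garlic bulb, the same, left of and behind the bin. Leave it alone.
- peeler: Dark blue peeler, 170 x 25 x 18 mm, lying right of the bin; origin at the centre of its underside, x along it. Leave it alone.
- small_bowl: Small white bowl, 110 mm in diameter, 49 mm high, right of and behind the bin; origin at the centre of its underside. Leave it alone.

How it is judged:
By the outcome, as a careful person would: the job done as asked, in the order asked, and still so for the second after the job is handed in, with the robot touching nothing.
It also fails if it takes over 72 s, if anything falls off the work surface, if the arm or the gripper's body presses on something with over 40 N, if the wrist force passes 120 N, or if a joint passes its speed limit or range.

## Working session

There is one attempt and no reset: what is moved stays moved. The work goes in short steps, Python scripts to look and compute and a shell command to move; the robot and the scene stay as the last step left them, time stands still between calls to the robot, and variables do not carry over. Pictures are saved under pics/ and viewed, at most 10 in all, crops included, and the job is handed in when it is done.

```bash
mkdir -p pics; cat > h.py <<'E'
import numpy as np,cv2
from cell import bot
def ray(p,rc):
    f=p["image"].shape[0]/2/np.tan(np.radians(p["fov_y"])/2)
    R=cv2.Rodrigues(np.array(p["rvec"],float))[0];t=np.array(p["tvec"],float).ravel()
    d=R.T@np.array([(rc[1]-p["cx"])/f,(rc[0]-p["cy"])/f,1]);return -R.T@t,d
def onz(p,rc,z):
    c,d=ray(p,rc);return c+d*(z-c[2])/d[2]
def proj(p,X):
    f=p["image"].shape[0]/2/np.tan(np.radians(p["fov_y"])/2)
    K=np.array([[f,0,p["cx"]],[0,f,p["cy"]],[0,0,1]])
    return cv2.projectPoints(np.array(X,float).reshape(-1,1,3),np.array(p["rvec"],float),np.array(p["tvec"],float),K,None)[0][:,0]
E
python3 - <<'E'
from h import *
np.set_printoptions(precision=4,suppress=True)
ims=[]
for n in("top","side"):
    p=bot.read_camera(n);ims.append(p["image"])
    print(n,p["fov_y"],ray(p,[192,256]))
    for t,z in(("scrap_bin",.06),("flap",.12),("garlic",.028),("peeler",.009),("small_bowl",.025)):
        for b in bot.boxes_of(t,p)[:2]: print(t,b,onz(p,b["point"],z))
cv2.imwrite("pics/a.png",cv2.resize(np.vstack(ims),None,fx=.78,fy=.78)[:,:,::-1])
o=bot.get_obs();print(o,bot.tip_extent)
E
```

```text
top 57.445360024032055 (array([0.4721, 0.0823, 0.9366]), array([ 0.1562, -0.0073, -0.9877]))
scrap_bin {'point': [219.3, 281.4], 'score': 0.93} [0.5413 0.0125 0.06  ]
flap {'point': [222.5, 278.7], 'score': 0.93} [0.5291 0.0237 0.12  ]
garlic {'point': [180.3, 224.3], 'score': 0.6} [0.6472 0.1591 0.028 ]
peeler {'point': [233.6, 356.5], 'score': 0.63} [ 0.5069 -0.1894  0.009 ]
side 53.96941845334824 (array([0.5405, 0.6595, 0.8202]), array([ 0.0824, -0.6169, -0.7829]))
scrap_bin {'point': [179.5, 291.4], 'score': 0.81} [0.5345 0.0033 0.06  ]
flap {'point': [169.3, 292.0], 'score': 0.83} [0.5367 0.0216 0.12  ]
garlic {'point': [249.0, 279.5], 'score': 0.82} [0.5418 0.1984 0.028 ]
garlic {'point': [231.7, 237.8], 'score': 0.65} [0.6492 0.1668 0.028 ]
peeler {'point': [142.6, 319.4], 'score': 0.49} [ 0.4633 -0.2032  0.009 ]
peeler {'point': [171.8, 292.7], 'score': 0.17} [ 0.5332 -0.0703  0.009 ]
small_bowl {'point': [139.0, 246.3], 'score': 0.97} [ 0.6844 -0.1652  0.025 ]
small_bowl {'point': [160.1, 323.7], 'score': 0.58} [ 0.4491 -0.1157  0.025 ]
{'time_s': 0.6, 'joints': array([-1.3337,  0.7065, -0.0276,  1.4846,  0.022 ,  0.9509, -0.0755]), 'joint_vel': array([ 0.0024, -0.0022, -0.0014,  0.0004, -0.0019, -0.0004, -0.0014]), 'tau': array([  0.0004, -88.2748,   1.2338, -23.6324,   0.0171,   0.0021,
        -0.0001]), 'tool_pos': array([0.1582, 0.5528, 0.2267]), 'tcp_rot': array([ 0.139 ,  0.9903, -0.0001, -0.    ]), 'ft_force': array([ 0.0185, -0.0328, -0.5864]), 'ft_torque': array([0.0086, 0.0091, 0.0296]), 'finger_force': 0.0, 'gripper_width': 1.002169895161702} 0.022
```

View pics/a.png

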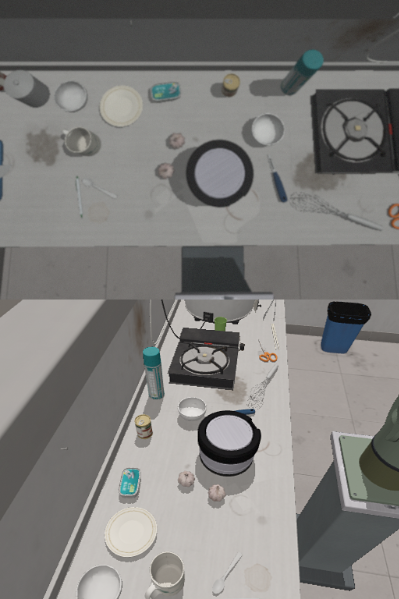

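The top view shows the bin at about row 222, column 279 (full resolution), with garlic to its left, the bowl behind it on the right and the peeler on the right. I'll fit the flap and rim for the bin's centre and brighten the rim.

```bash
python3 - <<'E'
from h import *
np.set_printoptions(precision=4,suppress=True)
out=[]
from scipy.optimize import least_squares
for n in("top","side"):
    p=bot.read_camera(n);im=p["image"];g=im.max(2).astype(np.uint8)
    b=bot.boxes_of("flap",p)[0]["point"]
    m=(g>80).astype(np.uint8);_,lab,st,_=cv2.connectedComponentsWithStats(m)
    l=lab[int(b[0]),int(b[1])];mm=(lab==l).astype(np.uint8);c=max(cv2.findContours(mm,0,1)[0],key=len)
    h=cv2.convexHull(c)[:,0]
    P=np.array([onz(p,(q[1],q[0]),.12)[:2] for q in h])
    r=least_squares(lambda s:np.hypot(*(P-s[:2]).T)-s[2],[.533,.02,.075]).x
    print(n,st[l],"flap c,r",r)
    c0=proj(p,[[r[0],r[1],.1]])[0].astype(int)
    cr=im[c0[1]-60:c0[1]+60,c0[0]-70:c0[0]+70]
    cr=(255*np.clip(cr/90.,0,1)**.5).astype(np.uint8)
    out.append(cv2.resize(cr,None,fx=4,fy=4,interpolation=cv2.INTER_CUBIC)[:,:,::-1])
cv2.imwrite("pics/b.png",cv2.resize(np.hstack(out),(800,343)))
E
```

```text
top [ 249  190   65   65 3307] flap c,r [0.5322 0.0175 0.0755]
side [ 264  148   60   46 2169] flap c,r [0.533  0.0209 0.0756]
```

View pics/b.png

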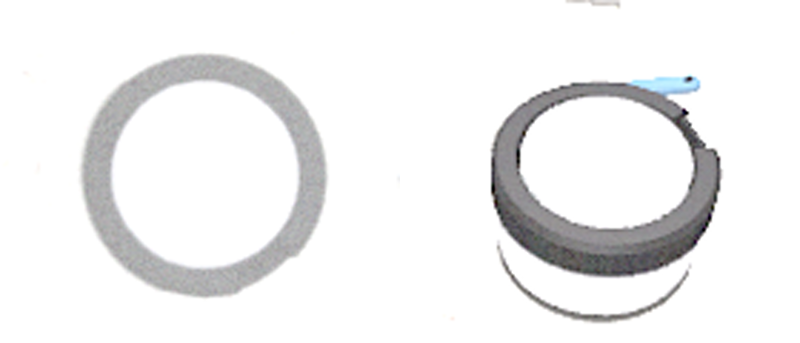

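The brightened top view shows the notch as a flat on the lower right of the rim, between (240,292) and (300,250). It's about 0.6 rad from -x, towards -y. Next I approach at height with the fingers shut, then run the fingertip along the rim to confirm it.

```bash
python3 -m crank '[[0,-30,-20,0,-0.03],[0,-60,-45,0,-0.06],[0,-90,-65,0,-0.1],[0,-125,-90,0,-0.15],[0,-160,-115,0,-0.2],[0,-195,-140,0,-0.25],[0,-230,-165,0,-0.3],[0,-264,-188,0,-0.379],[0,-290,-250,0,-0.379],[0,-310,-290,0,-0.379]]' 20; python3 - <<'E'
from h import *
o=bot.get_obs();print(o)
R=cv2.Rodrigues  
from scipy.spatial.transform import Rotation as Q
print(Q.from_quat(o["tcp_rot"]).as_matrix().T@(np.array([.403,.006,.22])-o["tool_pos"]))
E
```

```text
time_s: 1.8
tool_pos: [0.3746, 0.1986, 0.2266]
tcp_rot: [-0.05, 0.999, 0.0, 0.0]
ft_force: [2.5, -0.1, -0.0]
gripper_width: 0.002
finger_force: 0.0
{'time_s': 1.8, 'joints': array([-0.42642111,  0.49864913, -0.21858201,  1.99353335,  0.16860875,
        0.66633882,  0.9191329 ]), 'joint_vel': array([ 1.13152024, -0.2364036 , -0.08261328,  0.55981732,  0.06971332,
       -0.31762905,  0.92890076]), 'tau': array([-18.09028387, -64.07873154,  -2.67124727, -19.10843253,
        -0.37899599,   1.0599016 ,  -3.25633787]), 'tool_pos': array([0.37457628, 0.19864172, 0.22661717]), 'tcp_rot': array([-5.01973690e-02,  9.98739317e-01,  3.35209023e-06,  2.56447116e-05]), 'ft_force': array([ 2.49335725, -0.10868512, -0.00852177]), 'ft_torque': array([-0.05382346, -0.11620276, -0.01387969]), 'finger_force': 0.0, 'gripper_width': 0.002494381258440127}
[-0.00896431 -0.19452091  0.00661683]
```

```bash
python3 -m crank '[[0,-2,-40,0,0],[0,-4,-85,0,0],[0,-7,-130,0,0],[0,-9,-170,10,0],[0,-9,-185,25,0],[0,-9,-185,50,0],[0,-9,-185,75,0],[0,-9,-185,95,0],[0,-9,-185,107,0],[0,-9,-185,107,0]]'; cat > s.py <<'E'
from h import *
from scipy.spatial.transform import Rotation as Q
o=bot.get_obs();C=np.array([.5326,.019]);d=o["tool_pos"][:2]-C
R=Q.from_quat(o["tcp_rot"]).as_matrix();phi=np.arctan2(d[1],-d[0])
u=d/np.hypot(*d);f=o["ft_force"]
print("t",o["time_s"],"z",o["tool_pos"][2].round(4),"r %.4f phi %.3f toolx phi %.3f"%(np.hypot(*d),phi,np.arctan2(R[1,0],-R[0,0])),"Frad %.1f Ftan %.1f Fz %.1f"%(f[:2]@u,f[1]*u[0]-f[0]*u[1],f[2]))
E
python3 s.py
```

```text
time_s: 2.8
tool_pos: [0.4015, 0.0173, 0.1187]
tcp_rot: [-0.05, 0.999, -0.0, -0.001]
ft_force: [0.6, -0.3, -0.3]
gripper_width: 0.003
finger_force: 0.0
t 2.8 z 0.1187 r 0.1311 phi -0.013 toolx phi -0.100 Frad -0.6 Ftan 0.3 Fz -0.3
```

```bash
python3 -m crank '[[0,-4,-5,0,0],[0,-8,-10,0,0],[0,-11,-11,0,0],[0,-13,-11,0,0],[0,-14,-11,0,0],[0,-15,-11,0,0],[0,-16,-11,0,0],[0,-17,-11,0,0],[0,-18,-11,0,0],[0,-18,-11,0,0]]'; python3 s.py
```

```text
time_s: 3.8
tool_pos: [0.421, 0.0081, 0.1197]
tcp_rot: [-0.05, 0.999, -0.0, -0.0]
ft_force: [-0.8, 0.7, -1.0]
gripper_width: 0.0
finger_force: 0.0
t 3.8 z 0.1197 r 0.1121 phi -0.097 toolx phi -0.100 Frad 0.8 Ftan -0.8 Fz -1.0
```

```bash
python3 -m crank '[[0,-0.5,0,0,0],[0,-1,0,0,0],[0,-1.5,0,0,0],[0,-2,0,0,0],[0,-2,0,0,0],[0,-2,0,0,0],[0,-2,0,0,0],[0,-2,0,0,0],[0,-2,0,0,0],[0,-2,0,0,0]]'; python3 s.py
```

```text
time_s: 4.8
tool_pos: [0.4229, 0.0083, 0.1197]
tcp_rot: [-0.05, 0.999, -0.0, -0.0]
ft_force: [0.9, 0.1, 0.4]
gripper_width: 0.0
finger_force: 0.0
t 4.8 z 0.1197 r 0.1102 phi -0.098 toolx phi -0.100 Frad -0.9 Ftan -0.0 Fz 0.4
```

```bash
python3 -m crank '[[0,-0.5,0,0,0],[0,-1,0,0,0],[0,-1.5,0,0,0],[0,-2,0,0,0],[0,-2.5,0,0,0],[0,-3,0,0,0],[0,-3,0,0,0],[0,-3,0,0,0],[0,-3,0,0,0],[0,-3,0,0,0]]'; python3 s.py
```

```text
time_s: 5.8
tool_pos: [0.4259, 0.0086, 0.1197]
tcp_rot: [-0.05, 0.999, -0.0, -0.0]
ft_force: [0.3, 0.3, 0.0]
gripper_width: 0.001
finger_force: 0.0
t 5.8 z 0.1197 r 0.1072 phi -0.097 toolx phi -0.100 Frad -0.3 Ftan -0.2 Fz 0.0
```

```bash
python3 -m crank '[[0,-0.5,0,0,0],[0,-1,0,0,0],[0,-1.5,0,0,0],[0,-2,0,0,0],[0,-2.5,0,0,0],[0,-3,0,0,0],[0,-3,0,0,0],[0,-3,0,0,0],[0,-3,0,0,0],[0,-3,0,0,0]]'; python3 s.py
```

```text
time_s: 6.8
tool_pos: [0.4289, 0.0089, 0.1197]
tcp_rot: [-0.05, 0.999, -0.0, -0.0]
ft_force: [-0.1, 0.1, 0.5]
gripper_width: 0.001
finger_force: 0.0
t 6.8 z 0.1197 r 0.1042 phi -0.097 toolx phi -0.100 Frad 0.1 Ftan -0.1 Fz 0.5
```

```bash
python3 - <<'E'
from h import *
out=[]
for n in("top","side"):
    p=bot.read_camera(n);im=p["image"]
    c0=proj(p,[[.5,.019,.12]])[0].astype(int)
    o=bot.get_obs()["tool_pos"];q=proj(p,[o-[0,0,.022],[.5326,.019,.12]]);print(n,q-c0+[70,60])
    cr=im[c0[1]-60:c0[1]+60,c0[0]-70:c0[0]+70]
    cr=(255*np.clip(cr/120.,0,1)**.5).astype(np.uint8)
    out.append(cv2.resize(cr,None,fx=2.857,fy=2.857,interpolation=cv2.INTER_CUBIC)[:,:,::-1])
cv2.imwrite("pics/c.png",np.hstack(out))
E
```

```text
top [[74.89335604 90.84674435]
 [70.6864884  46.00906207]]
side [[98.15811272 66.73110794]
 [57.71732331 58.73663766]]
```

View pics/c.png

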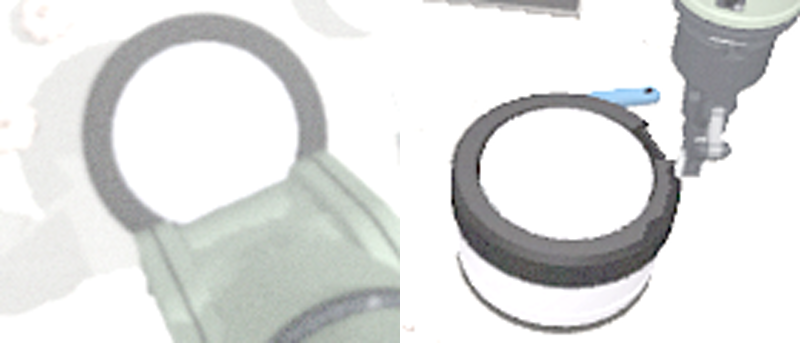

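The side view shows the shut fingertip at about (690,172), just short of the rim's edge, so there's no contact yet. I'll keep creeping in.

```bash
python3 -m crank '[[0,-0.5,0,0,0],[0,-1,0,0,0],[0,-1.5,0,0,0],[0,-2,0,0,0],[0,-2.5,0,0,0],[0,-3,0,0,0],[0,-3.5,0,0,0],[0,-3.5,0,0,0],[0,-3.5,0,0,0],[0,-3.5,0,0,0]]'; python3 s.py
```

```text
time_s: 7.9
tool_pos: [0.4324, 0.0092, 0.1197]
tcp_rot: [-0.05, 0.999, -0.0, -0.0]
ft_force: [1.3, -0.3, 0.3]
gripper_width: -0.003
finger_force: 0.0
t 7.9 z 0.1197 r 0.1007 phi -0.097 toolx phi -0.100 Frad -1.3 Ftan 0.4 Fz 0.3
```

```bash
python3 -m crank '[[0,-0.5,0,0,0],[0,-1,0,0,0],[0,-1.5,0,0,0],[0,-2,0,0,0],[0,-2.5,0,0,0],[0,-3,0,0,0],[0,-3,0,0,0],[0,-3,0,0,0],[0,-3,0,0,0],[0,-3,0,0,0]]'; python3 s.py; python3 - <<'E'
from h import *
p=bot.read_camera("side");im=p["image"]
o=bot.get_obs()["tool_pos"];q=proj(p,[o-[0,0,.022],[.4306,.019,.12]]);c0=q[0].astype(int)
print((q-c0+[33,33])*6)
cr=im[c0[1]-33:c0[1]+33,c0[0]-33:c0[0]+33]
cr=(255*np.clip(cr/160.,0,1)**.5).astype(np.uint8)
cv2.imwrite("pics/d.png",cv2.resize(cr,None,fx=6,fy=6,interpolation=cv2.INTER_CUBIC)[:,:,::-1])
E
```

```text
time_s: 8.9
tool_pos: [0.4354, 0.0095, 0.1197]
tcp_rot: [-0.05, 0.999, -0.0, -0.0]
ft_force: [-0.1, 0.6, 0.6]
gripper_width: 0.001
finger_force: 0.0
t 8.9 z 0.1197 r 0.0977 phi -0.097 toolx phi -0.100 Frad 0.0 Ftan -0.6 Fz 0.6
[[201.48469862 201.70762775]
 [221.79330644 184.86185135]]
```

View pics/d.png

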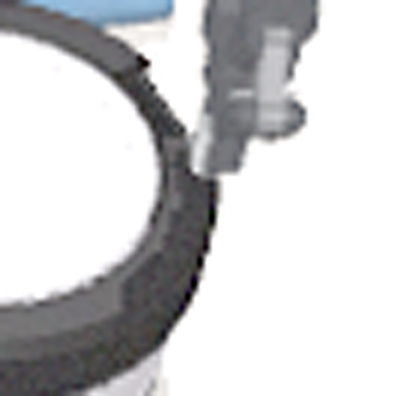

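```bash
python3 - <<'E'
from h import *
from scipy.optimize import least_squares
np.set_printoptions(precision=4,suppress=True)
p=bot.read_camera("side");g=p["image"].max(2)
b=bot.boxes_of("flap",p)[0]["point"]
_,lab,st,_=cv2.connectedComponentsWithStats((g>80).astype(np.uint8))
l=lab[int(b[0]),int(b[1])];c=max(cv2.findContours((lab==l).astype(np.uint8),0,1)[0],key=len)
P=np.array([onz(p,(q[1],q[0]),.12)[:2] for q in cv2.convexHull(c)[:,0]])
print(st[l],least_squares(lambda s:np.hypot(*(P-s[:2]).T)-s[2],[.533,.02,.075],loss='soft_l1',f_scale=.001).x)
o=bot.get_obs()["tool_pos"];c0=proj(p,[o-[0,0,.022]])[0].astype(int)
C=np.array([.5326,.019])
for f in(.3,.1,-.1,-.35,-.6,-.85):
    print(f,(proj(p,[[C[0]-.102*np.cos(f),C[1]+.102*np.sin(f),.12]])[0]-c0+33)*6)
print((proj(p,[o,o+[-.011,0,-.022],o+[.011,0,-.022],o+[0,0,.03]])-c0+33)*6)
E
```

```text
[ 264  148   61   46 2181] [0.5329 0.0211 0.0758]
0.3 [208.6615 238.9414]
0.1 [219.956 203.209]
-0.1 [221.1233 166.4547]
-0.35 [208.9082 121.3819]
-0.6 [182.9049  79.744 ]
-0.85 [145.221   43.7648]
[[210.6355 166.9284]
 [227.7843 204.9173]
 [175.2127 198.4068]
 [223.6922 117.4624]]
```

The picture puts the tip's end near z ≈ 0.117, above where I computed it. Touching down gently on the rim's top will show the true tip height.

```bash
python3 -m crank '[[0,0,0,0.5,0],[0,0,0,1,0],[0,0,0,1.5,0],[0,0,0,2,0],[0,0,0,2.5,0],[0,0,0,3,0],[0,0,0,3,0],[0,0,0,3,0],[0,0,0,3,0],[0,0,0,3,0]]'; python3 s.py
```

```text
time_s: 10.05
tool_pos: [0.4354, 0.0096, 0.1167]
tcp_rot: [-0.05, 0.999, -0.0, -0.0]
ft_force: [-0.3, -0.3, -0.4]
gripper_width: -0.003
finger_force: 0.0
t 10.05 z 0.1167 r 0.0977 phi -0.097 toolx phi -0.100 Frad 0.4 Ftan 0.3 Fz -0.4
```

```bash
python3 -m crank '[[0,0,0,0.5,0],[0,0,0,1,0],[0,0,0,1.5,0],[0,0,0,2,0],[0,0,0,2.5,0],[0,0,0,3,0],[0,0,0,3.5,0],[0,0,0,4,0],[0,0,0,4,0],[0,0,0,4,0]]'; python3 s.py; python3 - <<'E'
from h import *
p=bot.read_camera("side");im=p["image"]
o=bot.get_obs()["tool_pos"];q=proj(p,[o,o-[0,0,.022]]);c0=q[1].astype(int)-[0,20]
print((q-c0+[45,45])*8)
cr=im[c0[1]-45:c0[1]+30,c0[0]-45:c0[0]+45]
cr=(255*np.clip(cr/220.,0,1)**.6).astype(np.uint8)
cv2.imwrite("pics/e.png",cv2.resize(cr,None,fx=8,fy=8,interpolation=cv2.INTER_CUBIC)[:,:,::-1])
E
```

```text
time_s: 11.05
tool_pos: [0.4354, 0.0095, 0.1148]
tcp_rot: [-0.05, 0.999, -0.0, 0.001]
ft_force: [-14.3, 1.1, 76.6]
gripper_width: -0.002
finger_force: 38.3
t 11.05 z 0.1148 r 0.0976 phi -0.098 toolx phi -0.100 Frad 14.2 Ftan -2.5 Fz 76.6
[[373.81892324 480.84019739]
 [361.69984208 526.77586758]]
```

View pics/e.png

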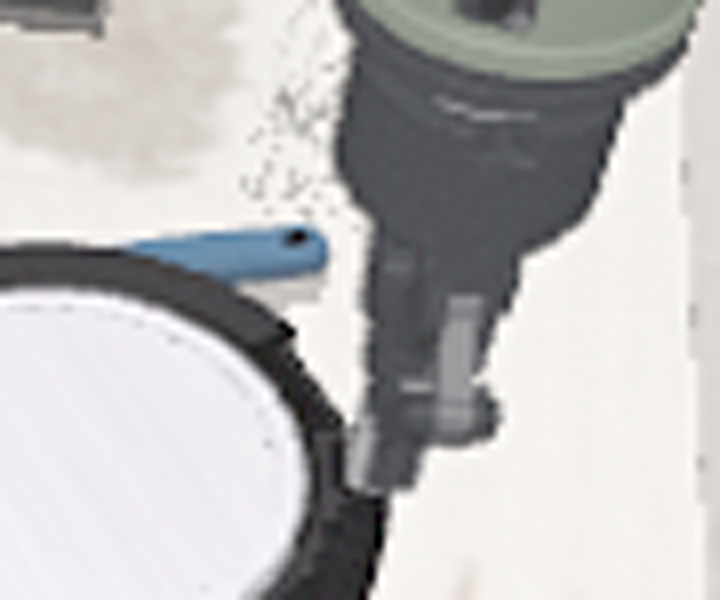

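The picture shows the tip end at (385,490), resting on the rim's top with the TCP at z ≈ 0.1155. That means the tip ends about 4 mm above the TCP reading, not 22 mm below it. I'll lift off, back out and go down to the true feel level.

```bash
python3 -m crank '[[0,0,0,-4,0],[0,0,0,-10,0],[0,10,0,-10,0],[0,20,0,-10,0],[0,30,0,-8,0],[0,30,0,0,0],[0,30,0,8,0],[0,30,0,14,0],[0,30,0,19,0],[0,30,0,19,0]]'; python3 s.py;  python3 -m crank '[[0,-3,0,0,0],[0,-6,0,0,0],[0,-9,0,0,0],[0,-11,0,0,0],[0,-11,0,0,0],[0,-12,0,0,0],[0,-13,0,0,0],[0,-14,0,0,0],[0,-14,0,0,0],[0,-14,0,0,0]]'; python3 s.py
```

```text
time_s: 12.1
tool_pos: [0.4054, 0.0066, 0.093]
tcp_rot: [-0.05, 0.999, -0.0, -0.001]
ft_force: [0.3, -0.0, -0.1]
gripper_width: -0.003
finger_force: 0.0
t 12.1 z 0.093 r 0.1278 phi -0.097 toolx phi -0.100 Frad -0.3 Ftan 0.0 Fz -0.1
time_s: 13.1
tool_pos: [0.4194, 0.0079, 0.0937]
tcp_rot: [-0.05, 0.999, -0.0, -0.0]
ft_force: [-0.2, -0.4, -0.8]
gripper_width: -0.002
finger_force: 0.0
t 13.1 z 0.0937 r 0.1138 phi -0.098 toolx phi -0.100 Frad 0.3 Ftan 0.4 Fz -0.8
```

```bash
python3 -m crank '[[0,-0.3,0,0,0],[0,-0.6,0,0,0],[0,-0.9,0,0,0],[0,-1.2,0,0,0],[0,-1.5,0,0,0],[0,-1.5,0,0,0],[0,-1.5,0,0,0],[0,-1.5,0,0,0],[0,-1.5,0,0,0],[0,-1.5,0,0,0]]'; python3 s.py
```

```text
time_s: 14.1
tool_pos: [0.42, 0.008, 0.0937]
tcp_rot: [-0.05, 0.999, -0.0, -0.001]
ft_force: [-7.5, 0.3, 3.4]
gripper_width: 0.0
finger_force: 3.6
t 14.1 z 0.0937 r 0.1132 phi -0.098 toolx phi -0.100 Frad 7.4 Ftan -1.0 Fz 3.4
```

The tip touches the rim's side at r ≈ 0.1134, with a stiffness of about 8 N/mm. Now I run it along the rim.

```bash
python3 -m crank '[[0,0.3,-2.8,0,-0.025],[0,0.3,-5.6,0,-0.05],[0,0.2,-8.4,0,-0.075],[0,0,-11.2,0,-0.1],[0,-0.4,-14,0,-0.125],[0,-0.8,-16.8,0,-0.15],[0,-1.3,-19.6,0,-0.175],[0,-1.8,-22.4,0,-0.2],[0,-2.5,-25,0,-0.225],[0,-3.2,-27.8,0,-0.25]]'; python3 s.py
```

```text
time_s: 15.1
tool_pos: [0.4261, -0.0195, 0.0936]
tcp_rot: [-0.175, 0.985, -0.0, -0.001]
ft_force: [-7.9, 1.3, 1.6]
gripper_width: -0.002
finger_force: 3.2
t 15.1 z 0.0936 r 0.1133 phi -0.347 toolx phi -0.352 Frad 7.0 Ftan -3.9 Fz 1.6
```

```bash
python3 -m crank '[[0,0,-1.1,0,-0.01],[0,0,-2.3,0,-0.02],[0,-0.1,-3.4,0,-0.03],[0,-0.1,-4.5,0,-0.04],[0,-0.2,-5.6,0,-0.05],[0,-0.2,-6.8,0,-0.06],[0,-0.3,-7.9,0,-0.07],[0,-0.4,-9,0,-0.08],[0,-0.5,-10.1,0,-0.09],[0,-0.6,-11.2,0,-0.1]]'; python3 s.py
```

```text
time_s: 16.1
tool_pos: [0.4313, -0.0297, 0.0937]
tcp_rot: [-0.224, 0.975, -0.0, -0.0]
ft_force: [-0.5, -0.6, -0.2]
gripper_width: -0.002
finger_force: 0.0
t 16.1 z 0.0937 r 0.1123 phi -0.448 toolx phi -0.451 Frad 0.7 Ftan 0.3 Fz -0.2
```

```bash
python3 -m crank '[[0,0,-1.1,0,-0.01],[0,0,-2.3,0,-0.02],[0,-0.1,-3.4,0,-0.03],[0,-0.1,-4.5,0,-0.04],[0,-0.2,-5.6,0,-0.05],[0,-0.2,-6.8,0,-0.06],[0,-0.3,-7.9,0,-0.07],[0,-0.4,-9,0,-0.08],[0,-0.5,-10.1,0,-0.09],[0,-0.6,-11.2,0,-0.1]]'; python3 s.py
```

```text
time_s: 17.1
tool_pos: [0.4368, -0.0395, 0.0937]
tcp_rot: [-0.272, 0.962, -0.0, -0.0]
ft_force: [0.2, 0.3, 0.0]
gripper_width: -0.002
finger_force: 0.0
t 17.1 z 0.0937 r 0.1123 phi -0.548 toolx phi -0.551 Frad -0.3 Ftan -0.2 Fz 0.0
```

Contact was lost near phi -0.45, so the tip is over the notch. That agrees with the camera's -0.6 estimate. I'll push in towards the axis.

```bash
python3 -m crank '[[0,-1,-1,0,-0.01],[0,-2,-2,0,-0.02],[0,-3,-2,0,-0.02],[0,-4,-2,0,-0.02],[0,-5,-2,0,-0.02],[0,-6,-2,0,-0.02],[0,-7,-2,0,-0.02],[0,-8,-2,0,-0.02],[0,-8,-2,0,-0.02],[0,-8,-2,0,-0.02]]'; python3 s.py
```

```text
time_s: 18.1
tool_pos: [0.4446, -0.0369, 0.0937]
tcp_rot: [-0.281, 0.96, -0.0, -0.0]
ft_force: [-0.0, -1.3, 0.7]
gripper_width: 0.002
finger_force: 0.0
t 18.1 z 0.0937 r 0.1043 phi -0.566 toolx phi -0.570 Frad 0.7 Ftan 1.1 Fz 0.7
```

```bash
python3 -m crank '[[0,-1,0,0,0],[0,-2,0,0,0],[0,-3,0,0,0],[0,-4,0,0,0],[0,-5,0,0,0],[0,-5.5,0,0,0],[0,-6,0,0,0],[0,-6.5,0,0,0],[0,-6.5,0,0,0],[0,-6.5,0,0,0]]'; python3 s.py
```

```text
time_s: 19.1
tool_pos: [0.4499, -0.0336, 0.0937]
tcp_rot: [-0.281, 0.96, -0.0, -0.0]
ft_force: [-3.5, -3.9, 3.3]
gripper_width: 0.004
finger_force: 2.7
t 19.1 z 0.0937 r 0.0981 phi -0.566 toolx phi -0.570 Frad 5.0 Ftan 1.4 Fz 3.3
```

```bash
python3 - <<'E'
from h import *
p=bot.read_camera("side");im=p["image"]
c0=proj(p,[[.5,.0,.15]])[0].astype(int)
cr=im[c0[1]-70:c0[1]+60,c0[0]-80:c0[0]+70]
cv2.imwrite("pics/f.png",cv2.resize(cr,None,fx=4,fy=4)[:,:,::-1])
E
```

```text
(no output)
```

View pics/f.png

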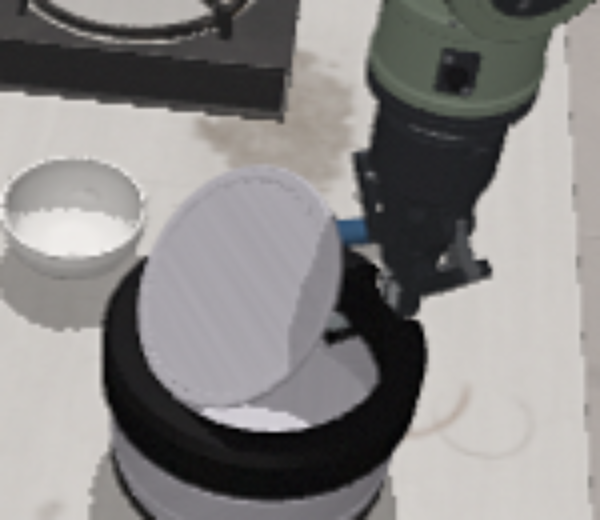

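The picture shows the flap popped up to about 0.95 rad, its edge near (270,170), with the fingertip still in the notch at (400,300). I'll back out, rise, then push the flap back.

```bash
python3 -m crank '[[0,8,0,0,0],[0,20,0,0,0],[0,32,0,0,0],[0,37,0,-10,0],[0,37,0,-35,0],[0,37,0,-65,0],[0,37,0,-95,0],[0,37,0,-118,0],[0,37,0,-127,0],[0,37,0,-127,0]]'; python3 s.py; python3 -m crank '[[0,-20,0,0,0],[0,-45,0,0,0],[0,-65,0,0,0],[0,-80,0,0,0],[0,-95,0,0,0],[0,-107,0,0,0],[0,-119,0,0,0],[0,-131,0,0,0],[0,-140,0,0,0],[0,-145,0,0,0]]'; python3 s.py
```

```text
time_s: 20.15
tool_pos: [0.4193, -0.0534, 0.2217]
tcp_rot: [-0.281, 0.96, -0.0, 0.001]
ft_force: [-0.4, 0.9, -0.7]
gripper_width: -0.001
finger_force: 0.0
t 20.15 z 0.2217 r 0.1344 phi -0.569 toolx phi -0.570 Frad -0.2 Ftan -1.0 Fz -0.7
time_s: 21.15
tool_pos: [0.5412, 0.0254, 0.2199]
tcp_rot: [-0.282, 0.96, 0.0, -0.001]
ft_force: [-1.1, 0.1, 0.0]
gripper_width: 0.003
finger_force: 0.1
t 21.15 z 0.2199 r 0.0107 phi 2.501 toolx phi -0.571 Frad -0.8 Ftan 0.7 Fz 0.0
```

```bash
python3 -m crank '[[0,-9,0,0,0],[0,-18,0,0,0],[0,-27,0,0,0],[0,-36,0,0,0],[0,-45,0,0,0],[0,-53,0,0,0],[0,-61,0,0,0],[0,-68,0,0,0],[0,-74,0,0,0],[0,-74,0,0,0]]'; python3 s.py; python3 -m crank '[[0,-1,0,0,0],[0,-2,0,0,0],[0,-3,0,0,0],[0,-3,0,0,0],[0,-4,0,0,0],[0,-4,0,0,0],[0,-5,0,0,0],[0,-5,0,0,0],[0,-5,0,0,0],[0,-5,0,0,0]]'; python3 s.py
```

```text
time_s: 22.15
tool_pos: [0.6037, 0.0654, 0.2205]
tcp_rot: [-0.281, 0.96, 0.0, 0.0]
ft_force: [-0.0, 0.4, 1.0]
gripper_width: 0.001
finger_force: 0.0
t 22.15 z 0.2205 r 0.0849 phi 2.563 toolx phi -0.571 Frad 0.2 Ftan 0.3 Fz 1.0
time_s: 23.15
tool_pos: [0.6068, 0.0669, 0.2205]
tcp_rot: [-0.281, 0.96, -0.0, -0.001]
ft_force: [-7.4, -3.2, 2.7]
gripper_width: -0.004
finger_force: 4.4
t 23.15 z 0.2205 r 0.0883 phi 2.568 toolx phi -0.570 Frad -8.0 Ftan 1.3 Fz 2.7
```

The 8 N reaction shows the flap is on its stop. I'll withdraw and check.

```bash
python3 -m crank '[[0,5,0,0,0],[0,15,0,0,0],[0,35,0,0,0],[0,60,0,0,0],[0,95,0,-5,0],[0,130,0,-15,0],[0,165,0,-25,0],[0,200,0,-35,0],[0,230,0,-40,0],[0,230,0,-40,0]]'; python3 s.py; python3 - <<'E'
from h import *
p=bot.read_camera("side");im=p["image"]
for t in("garlic","peeler","small_bowl"):
    for b in bot.boxes_of(t,p)[:2]: print(t,b)
C=np.array([.5326,.019]);u=np.array([-np.cos(.57),-np.sin(.57)])
c0=proj(p,[[.53,.02,.15]])[0].astype(int)
for a in(1.57,1.7,1.85):
    q=C+u*(-.074+.1485*np.cos(a));print(a,(proj(p,[[*q,.115+.1485*np.sin(a)]])[0]-c0+[80,80])*4)
cr=im[c0[1]-80:c0[1]+70,c0[0]-80:c0[0]+80]
cv2.imwrite("pics/g.png",cv2.resize(cr,None,fx=4,fy=4)[:,:,::-1])
E
```

```text
time_s: 24.15
tool_pos: [0.4118, -0.0585, 0.2616]
tcp_rot: [-0.28, 0.96, -0.001, 0.0]
ft_force: [0.0, -0.5, -0.4]
gripper_width: 0.001
finger_force: 0.0
t 24.15 z 0.2616 r 0.1435 phi -0.571 toolx phi -0.568 Frad 0.3 Ftan 0.4 Fz -0.4
garlic {'point': [249.6, 277.4], 'score': 0.8}
garlic {'point': [228.4, 241.4], 'score': 0.58}
small_bowl {'point': [140.4, 241.6], 'score': 0.68}
1.57 [217.71208882 216.16356433]
1.7 [185.01535002 227.60141065]
1.85 [147.585386  244.9358673]
```

View pics/g.png

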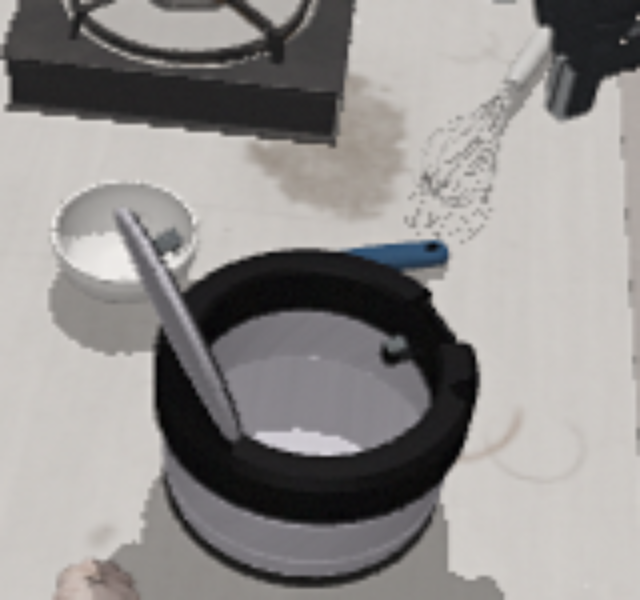

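The flap leans well back past upright. Its edge, around (130–150, 210–250), matches the 1.85 rad prediction of (148,245). The bin, bowl, peeler and garlic are where they were, and the gripper is clear.

```bash
python3 -c "
from cell import bot
print(bot.finish_job())"
```

```text
the job is handed in; nothing more can be done
None
```

The bin is open: I found the notch by fingertip, pressed the catch so the flap popped up, and pushed the flap back onto its stop; the job was handed in at about 24 s, with one hard touch of 77 N on the rim's top along the way (the wrist limit is 120 N) and nothing else disturbed.

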